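Shut the specimen dryer and unclip the specimen cassette

TASK

Finish unloading the specimen dryer: first push its open door shut until it clicks home on its catch, then pinch the two blue side catches of the specimen cassette together to unlock it and lift it straight up out of its dock. Finish while still holding it by the squeezed catches, level and still above its dock, with its underside at least 10 cm above the bench and the dryer still shut; do not shift the other things on the bench.

Things in the scene. Friction and masses are not known exactly. Their poses are not given: they have to be found in the camera images.
- dryer: Specimen dryer, a cream box 200 deep (its x), 240 wide (its y), 165 high, fixed to the bench; a blue stripe on its top. Origin: centre of its underside; its front opening faces its own -x. Nothing stands on it.
- dryer_door (a joint): Angle of the dryer's door, rad: 0 shut, 1.6 wide open; starts part open and stays where it is left (hinge friction 0.06 N m). From 0.06 rad to 0 a steel bulb on the door is pressed past a spring roller in the sill: this takes about 6 N at door_push, then the roller draws the door to 0 against a firm stop and keeps it there.
- door_hinge (a point): Point on the door's vertical hinge line, 135 above the bench, at the dryer's left (+y) front edge, in the middle of the door's 15 thickness. Its axes turn with the door: -y runs along the door to its free edge, -x square out of the outer face (the dryer's own -x when shut; opening turns the door clockwise seen from above by the joint angle).
- door_push (a point): Point on the door's outer face, 150 from the hinge line, 135 above the bench, axes as door_hinge: a good place to push, square to the face (+x). The door is 238 wide, cream with a dark window, from 12 to 162 above the bench; a steel bar handle stands 26 out of the outer face, 215 from the hinge, 41 to 104 above the bench.
- dock: Blue cassette dock fixed to the bench, 139 long (its x), 70 wide (its y), 32 high, with an aluminium ledge in the middle of each long side. Origin: centre of its underside. Its well (floor 6 above the bench) holds the cassette with 1.5 play. Of two such docks this is the one with the cassette in it.
- spare_dock: The other, identical dock, empty. Origin: centre of its underside.
- cassette: Specimen cassette: two cream end blocks, each with a black disc on top, joined by a thin middle wall; 120 long (x), 39 wide (y) at the blocks, 70 high in the middle, 58 at the discs; about 0.3 kg (varies by a third). Origin: centre of its underside. It sits in the dock, x along the dock's x, underside 6 above the bench; locked down until both catches are pressed in, 5 mm or more each.
- catch_left (a joint): Travel of the blue catch on the cassette's +y side: 0 out (locked), 0.008 m pressed fully in towards the middle. Spring: about 2.7 N to start, 6.3 N fully in. Springs back out when let go.
- catch_right (a joint): The same for the catch on the cassette's -y side.
- catch_left_pad (a point): Centre of the outer face of the left catch's blue grip pad, 30 out (+y) from the cassette's middle when out, 22 when pressed; 55 above the cassette's underside. Each pad is 28 long (x), 26 high; the pair measures 60 across when out, 44 when pressed in. The pads' lower edges are 16 above the dock's top; beside and above them is free.
- catch_right_pad (a point): The same for the right catch (-y side).
- wash_bottle: Bystander, to be left alone: white bottle, blue label, red cap, 60 mm across, 140 high (mm). Origin: centre of its underside.
- suspension: Bystander, to be left alone: light blue bottle, black cap, 56 across, 130 high (mm). Origin: centre of its underside.
- jar: Bystander, to be left alone: amber glass jar, 64 across, 80 high (mm). Origin: centre of its underside.
- beaker: Bystander, to be left alone: glass beaker, 66 across, 80 high (mm). Origin: centre of its underside.
- mount: Bystander, to be left alone: loose black specimen mount, a disc 30 across and 20 high (mm). Origin: centre of its underside.
- brush: Bystander, to be left alone: yellow-handled brush lying flat, 170 long (mm). Origin: on its middle line.
- lube: Bystander, to be left alone: green bottle, 50 across, 110 high (mm). Origin: centre of its underside.
Mind the look-alikes: they are no part of the job. Leave any white look-alike of the dock alone.

How it is judged:
By the outcome, as a careful person would: the job done as asked, in the order asked, and still so for the second after the job is handed in, while the arm keeps its last pose, push and grip.
It also fails if it takes over 54 s, if anything falls off the work surface, if the arm or the gripper's body presses on something with over 40 N, if the wrist force passes 120 N, or if a joint passes its speed limit or range.

ROBOT

A 6-joint arm with a two-finger parallel gripper is mounted at the origin on the work surface. World frame = base frame: x ahead of the robot, y to its left, z up, the work surface at z = 0. Lengths are in m, angles in rad, forces in N, time in s.
With the tool pointing down it reaches from about 0.4 to 0.925 m from the base axis. Payload 12.5 kg.
Tool frame: the origin (TCP) lies midway between the tips of the shut fingers; the grasp point (between the pads) lies 19 mm behind it; z points along the fingers, y is the direction in which the jaws open and shut (so a half turn about z gives the same grasp; the last joint's range is limited). The gripper opens to 95 mm and grips with 3 to 60 N. Pads are 20 mm wide; open, the fingers measure 119 mm over their backs; the gripper's body (75 mm by 180 mm) begins 59 mm behind the grasp point.
Start: joints at [-1.448, 0.491, 1.559, -0, 1.092, -0.106], TCP at [0.142, -0.609, 0.215] pointing down, gripper open.
Joint ranges: [-3.1, 3.1], [-0.84, 2.19], [0.05, 2.79], [-1.13, 4.28], [0.06, 2.93], [-2.69, 2.69]. Speed limits (rad/s): [2.22, 2.22, 2.79, 3.14, 3.14, 3.14].

INTERFACE

Orientations are given as a rotation vector (axis times angle).
In Python, from bench import get_state, get_image, finish_job gives the robot as it stands. The module is installed in compiled form; this text tells all that it offers.
- The arm moves only by the shell command python3 -m inch 'ROWS' [FORCE]. ROWS is JSON, a list of rows, each an object with "linear": the shift along the tool's x, y, z in cm, a list of three; "twist": the turn, a rotation vector about the tool's x, y, z in degrees, a list of three; "jaw": the finger opening in cm, from 0 to 9.51. In form: [{"linear": [x, y, z], "twist": [ax, ay, az], "jaw": jaw}, ...]. A call has 1 to 12 rows; each row is the pose to reach, as a shift and turn from the pose commanded when the call began, along the tool's axes at that moment; what a row does not reach only later rows make up. A row lasts 1/8 s, in which the tool goes at most 62.5 mm and 10.7 degrees, less where a joint would pass 70% of its speed; a pose out of reach is approached as far as the arm can. A call with a gripper value outside its range is refused whole. The fingers move at their own pace and stop on an object; FORCE is the grip in N (left out, the last holds). Time passes only in rows, so rows that repeat a pose let the fingers close. It gives the time, the measured TCP pose, the force and the opening at its end, in the units of the state.
- get_state(): the state, without advancing time (a new reading comes with each control period).
- get_image(name): name is "scene" or "side" or "wrist"; returns a dict with "color" (400x640x3 uint8, red, green, blue), "vfov" (degrees; the focal length in pixels is half the picture's height over the tangent of half this angle, whatever the lens; pixels are square), "cx", "cy" (the principal point, pixels), "view" (4x4, takes a point from world to camera coordinates); the wrist camera has in their place "T_tool_cam" (4x4, takes a point from camera to tool coordinates, whose origin is the TCP and whose axes are the flange's). Camera axes: x right, y down, z forward; pixel columns grow to the right and rows downward; lengths in m; the calibration is good to about 2 mm. A picture is of the moment at which its call begins: read the wrist's pose just before it. There is no depth.
- finish_job(): hands the job in, once; it reports no verdict.
The state is a dict: "time_s": time; "qpos": joint angles; "qd": joint speeds; "joint_torque": joint torques, N m; "tcp_pos": TCP position; "tcp_rot": TCP orientation; "ft_force": force on the tool from outside, world axes, zero at the start; "torque": the same for the moment, N m; "finger_gap": finger opening in m.
Only numpy, scipy, OpenCV 4.12 (cv2) and the standard library are available. Lean on these libraries where they do the work, as an engineer would, in place of code of your own. Each camera call takes 0.05 s, during which the arm holds its last target.

## Working session

There is one attempt and no reset: what is moved stays moved. The work goes in short steps, Python scripts to look and compute and a shell command to move; the robot and the scene stay as the last step left them, time stands still between calls to the robot, and variables do not carry over. Pictures are saved under pics/ and viewed, and the job is handed in when it is done.

```bash
mkdir -p pics; ls; cat > h.py <<'E'
import numpy as np, cv2, json
from bench import get_state, get_image
from scipy.spatial.transform import Rotation as R
def snap(name, fn):
    s=get_state(); im=get_image(name)
    cv2.imwrite('pics/'+fn, cv2.cvtColor(im['color'],cv2.COLOR_RGB2BGR))
    T=np.eye(4); T[:3,:3]=R.from_rotvec(s['tcp_rot']).as_matrix(); T[:3,3]=s['tcp_pos']
    if name=='wrist': V=np.linalg.inv(T@np.array(im['T_tool_cam']))
    else: V=np.array(im['view'])
    f=200/np.tan(np.radians(im['vfov'])/2)
    np.savez('pics/'+fn+'.npz',V=V,f=f,c=[im['cx'],im['cy']],T=T)
    return im
def load(fn): 
    d=np.load('pics/'+fn+'.npz'); return d['V'],float(d['f']),d['c']
def ray(fn,u,v):
    V,f,c=load(fn); M=np.linalg.inv(V)
    d=M[:3,:3]@np.array([(u-c[0])/f,(v-c[1])/f,1.]); return M[:3,3],d/np.linalg.norm(d)
def onz(fn,u,v,z):
    o,d=ray(fn,u,v); return o+d*(z-o[2])/d[2]
def tri(*obs):
    A=np.zeros((3,3));b=np.zeros(3)
    rs=[ray(*o) for o in obs]
    for o,d in rs:
        P=np.eye(3)-np.outer(d,d);A+=P;b+=P@o
    p=np.linalg.solve(A,b)
    return p,[np.linalg.norm((np.eye(3)-np.outer(d,d))@(p-o)) for o,d in rs]
def proj(fn,p):
    V,f,c=load(fn); q=V[:3,:3]@np.array(p)+V[:3,3]; return q[:2]/q[2]*f+c
E
python3 - <<'E'
from h import *
np.set_printoptions(precision=4,suppress=True)
for n in('scene','side','wrist'):
    im=snap(n,n+'0.png'); print(n,im['vfov'],im['cx'],im['cy'])
    print(np.linalg.inv(load(n+'0.png')[0]))
print(get_state())
E
```

```text
pics
scene 42.13767895584931 321.1033952381582 200.83892403579136
[[ 0.6866  0.4917 -0.5355  1.359 ]
 [ 0.7269 -0.475   0.4959 -0.7911]
 [-0.0105 -0.7298 -0.6836  1.2114]
 [ 0.      0.      0.      1.    ]]
side 48.16375993771323 313.2006724119153 203.87694182701998
[[-0.8287 -0.2662  0.4923 -0.2256]
 [-0.5595  0.4167 -0.7165  1.078 ]
 [-0.0144 -0.8692 -0.4943  0.827 ]
 [ 0.      0.      0.      1.    ]]
wrist 61.38117798980075 320.7403780327555 203.33402983628616
[[ 0.2271 -0.9468 -0.2279  0.2054]
 [-0.9739 -0.2208 -0.0531 -0.5926]
 [-0.0001  0.234  -0.9722  0.3836]
 [ 0.      0.      0.      1.    ]]
{'time_s': 0.15, 'qpos': array([-1.4476,  0.4915,  1.5593,  0.    ,  1.0917, -0.1056]), 'qd': array([-0.0002, -0.0015, -0.0022,  0.0007, -0.0018,  0.0006]), 'joint_torque': array([  0.0029, -61.2896, -25.8277,   0.0693,   0.0473,  -0.0001]), 'tcp_pos': array([ 0.1418, -0.6085,  0.2142]), 'tcp_rot': array([-3.1202, -0.3585, -0.    ]), 'ft_force': array([ 0.451 , -1.0531, -0.268 ]), 'torque': array([-0.0214, -0.0262,  0.0454]), 'finger_gap': 0.09519126635597813}
```

View pics/scene0.png

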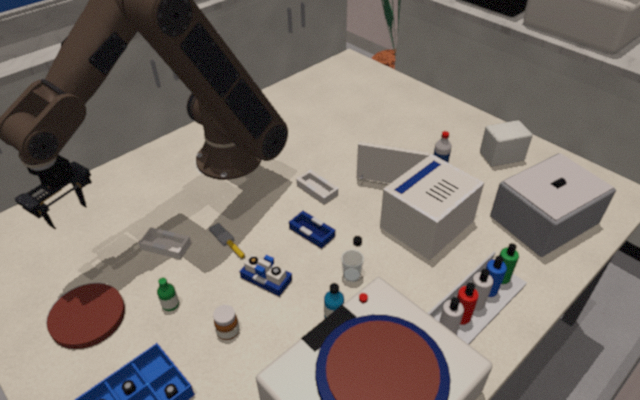

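View pics/side0.png

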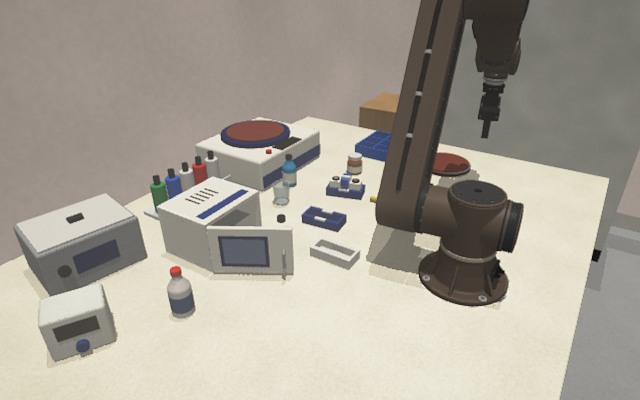

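View pics/wrist0.png

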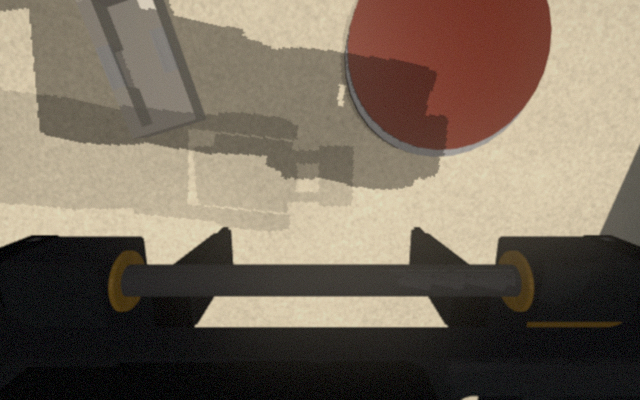

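```bash
python3 - <<'E'
import cv2
a=cv2.imread('pics/scene0.png'); b=cv2.imread('pics/side0.png')
cv2.imwrite('pics/sc_dryer.png',cv2.resize(a[120:290,330:500],(800,800*170//170))[:600])
cv2.imwrite('pics/sc_cass.png',cv2.resize(a[210:350,210:390],(771,600),interpolation=cv2.INTER_CUBIC))
cv2.imwrite('pics/si_dryer.png',cv2.resize(b[170:320,140:340],(800,600),interpolation=cv2.INTER_CUBIC))
cv2.imwrite('pics/si_cass.png',cv2.resize(b[140:275,250:430],(800,600),interpolation=cv2.INTER_CUBIC))
E
```

```text
(no output)
```

View pics/sc_dryer.png

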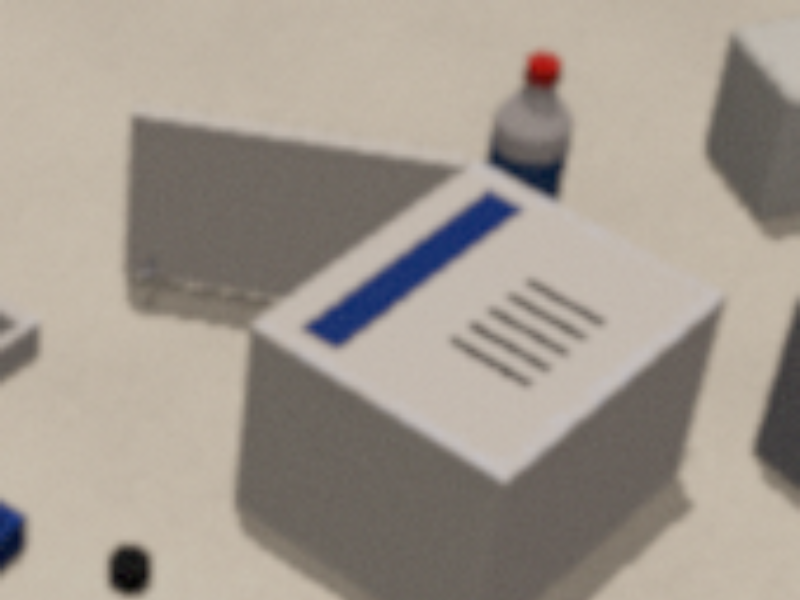

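View pics/sc_cass.png

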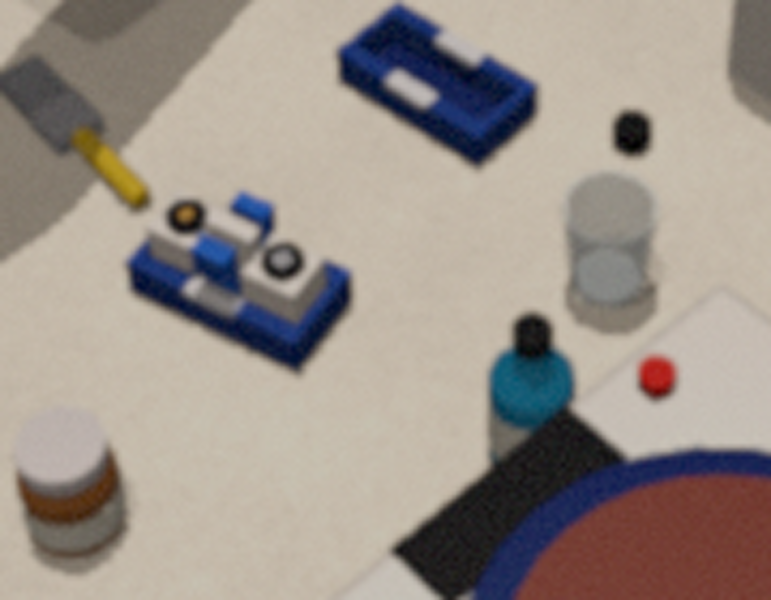

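View pics/si_dryer.png

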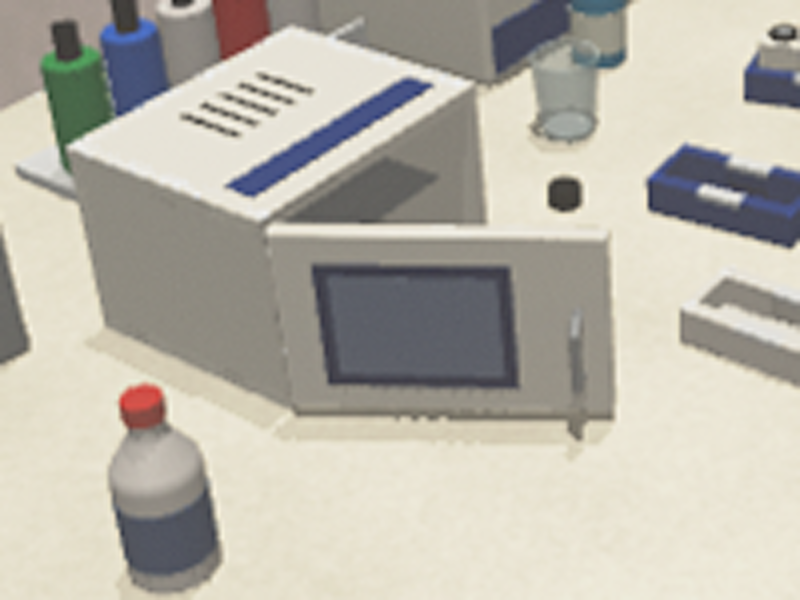

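View pics/si_cass.png

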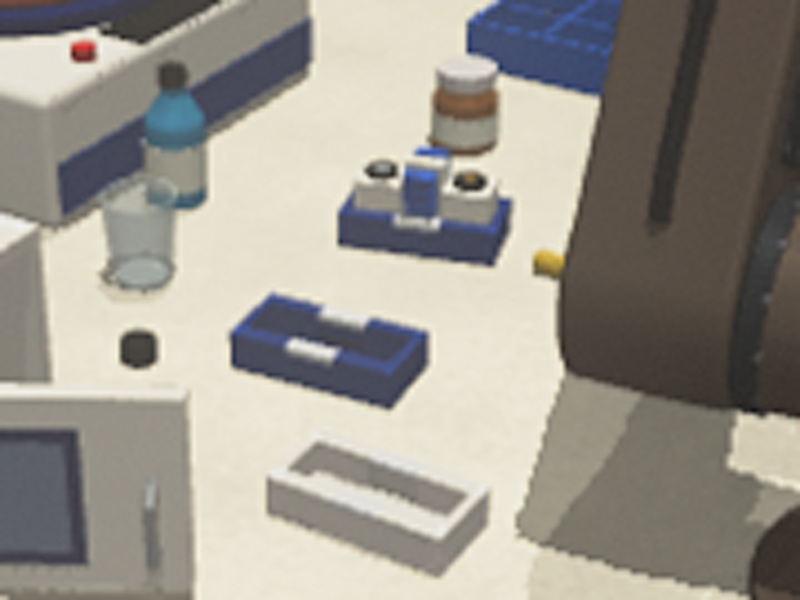

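```bash
python3 - <<'E'
from h import *
np.set_printoptions(precision=4,suppress=True)
S,D='scene0.png','side0.png'
pairs={'hingecorner':((430.9,154.6),(205.5,225),.165),'frontright':((383.6,189.1),(258.75,191.25),.165),'backright':((437.9,222),(213.75,177),.165),'backleft':((483.4,182.7),(158,207.5),.165),
'discA':((253.7,260.2),(356,180.7),.064),'discB':((276.3,270.9),(336,178.3),.064),'doorfree':((358.3,144.4),(292,230),.162),
'doorhinge_side':(None,(207.5,228.7),.162),'mount':((357,240.5),(281,218),.015)}
P={}
for k,(a,b,z) in pairs.items():
    if a: print(k,'tri',*tri((S,*a),(D,*b)),'sc',onz(S,*a,z)[:2],'si',onz(D,*b,z)[:2])
    else: print(k,onz(D,*b,z))
E
```

```text
hingecorner tri [0.6246 0.3764 0.1625] [np.float64(0.0017500888719440074), np.float64(0.0017500888719440845)] sc [0.6273 0.3753] si [0.6197 0.3783]
frontright tri [0.6293 0.1408 0.1619] [np.float64(0.0016320705883114141), np.float64(0.0016320705883112495)] sc [0.6326 0.1392] si [0.6239 0.1442]
backright tri [0.8274 0.1443 0.1621] [np.float64(0.0037300699003353704), np.float64(0.0037300699003352763)] sc [0.8312 0.1448] si [0.8188 0.1471]
backleft tri [0.8209 0.3818 0.1607] [np.float64(0.0022330425679911096), np.float64(0.0022330425679906816)] sc [0.8242 0.3794] si [0.8114 0.3857]
discA tri [ 0.5022 -0.2691  0.0592] [np.float64(0.0013803209501005531), np.float64(0.001380320950100507)] sc [ 0.5072 -0.2707] si [ 0.497  -0.2622]
discB tri [ 0.5779 -0.2471  0.0586] [np.float64(0.0014065455488035344), np.float64(0.0014065455488035236)] sc [ 0.5828 -0.2489] si [ 0.5715 -0.2391]
doorfree tri [0.4139 0.2561 0.1538] [np.float64(0.0018758110549324204), np.float64(0.0018758110549324995)] sc [0.4227 0.249 ] si [0.4047 0.2648]
doorhinge_side [0.6048 0.3858 0.162 ]
mount tri [0.6275 0.037  0.0096] [np.float64(8.846280044230477e-05), np.float64(8.846280044232595e-05)] sc [0.6308 0.0332] si [0.6219 0.044 ]
```

```bash
cat >> h.py <<'E'
def togo(p=None,yaw=None,pos=None,rot=None):
    "shift cm in tool axes and twist deg about tool z to reach world p / tool-x yaw(deg)"
    s=get_state(); M=R.from_rotvec(s['tcp_rot'] if rot is None else rot).as_matrix(); 
    p0=s['tcp_pos'] if pos is None else pos
    y0=np.degrees(np.arctan2(M[1,0],M[0,0]))
    out={}
    if p is not None: print('lin',np.round(M.T@(np.array(p)-p0)*100,2))
    if yaw is not None: print('tz',round(-(yaw-y0),2),'yaw now',round(y0,2))
E
python3 - <<'E'
from h import *
togo([.47,-.28,.28],16)
for n,a,b,z in (('wash',(445,135),(176,271),.14),('beaker',(353,250),(281,183),.08),('white',(317,187),(335,253),.03)):
  print(n,tri(('scene0.png',*a),('side0.png',*b))[0])
E
```

```text
lin [ 39.42 -24.56  -6.56]
tz -2.89 yaw now 13.11
wash [0.56832663 0.53671044 0.1306178 ]
beaker [ 0.69345478 -0.05383681  0.09010691]
white [0.35796877 0.11615213 0.01269786]
```

```bash
python3 -m inch '[{"linear":[6,-3.5,-4],"twist":[0,0,-1],"jaw":9},{"linear":[11,-6.7,-6],"twist":[0,0,-2],"jaw":9},{"linear":[16,-10,-6.5],"twist":[0,0,-2.9],"jaw":9},{"linear":[21,-13,-6.5],"twist":[0,0,-2.9],"jaw":9},{"linear":[26,-16,-6.5],"twist":[0,0,-2.9],"jaw":9},{"linear":[31,-19.5,-6.5],"twist":[0,0,-2.9],"jaw":9},{"linear":[36,-22.5,-6.5],"twist":[0,0,-2.9],"jaw":9},{"linear":[39.4,-24.6,-6.5],"twist":[0,0,-2.9],"jaw":9},{"linear":[39.4,-24.6,-6.5],"twist":[0,0,-2.9],"jaw":9},{"linear":[39.4,-24.6,-6.5],"twist":[0,0,-2.9],"jaw":9}]'
python3 - <<'E'
from h import *
snap('wrist','wrist1.png');print(get_state()['qd'])
E
```

```text
time_s: 1.4
tcp_pos: [0.4694, -0.28, 0.2795]
tcp_rot: [-3.111, -0.438, 0.001]
ft_force: [-0.4, 0.1, -0.2]
finger_gap: 0.0902
[-0.01329645 -0.00185529  0.00162191  0.00244017  0.00185828  0.00311394]
```

View pics/wrist1.png

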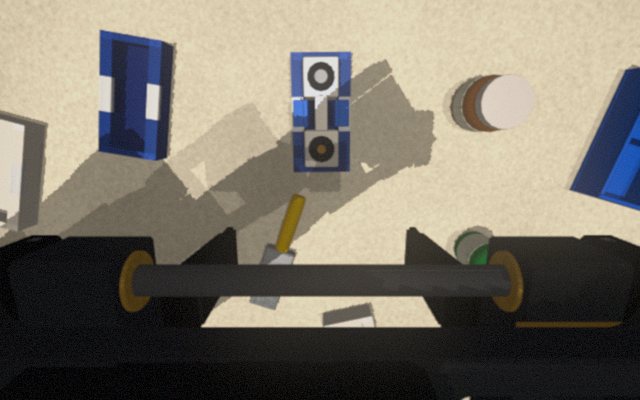

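```bash
python3 - <<'E'
from h import *
W='wrist1.png'
a=onz(W,320.5,75.5,.064);b=onz(W,321,149.5,.064)
print('discs',a,b,'mid',(a+b)/2,np.linalg.norm(a-b),np.degrees(np.arctan2(*(a-b)[1::-1])))
# dock corners z=.032
for c in ((291,52),(351,52),(293,170),(350,170)): print(onz(W,*c,.032))
print('tri A',tri((W,320.5,75.5),('scene0.png',276.3,270.9),('side0.png',336,178.3)))
print('tri B',tri((W,321,149.5),('scene0.png',253.7,260.2),('side0.png',356,180.7)))
print('ang',np.degrees(np.arctan2(.1207,.201)))
togo([.44,.37,.28],0)
E
```

```text
discs [ 0.57903783 -0.24726684  0.064     ] [ 0.50335153 -0.26961131  0.064     ] mid [ 0.54119468 -0.25843908  0.064     ] 0.07891571647366269 16.44790500251969
[ 0.59800084 -0.20657311  0.032     ]
[ 0.61705737 -0.27278907  0.032     ]
[ 0.46707117 -0.2438853   0.032     ]
[ 0.48665144 -0.31198942  0.032     ]
tri A (array([ 0.57864309, -0.24725615,  0.05880489]), [np.float64(0.001031907102714825), np.float64(0.0010269113086131634), np.float64(0.0019161647482633028)])
tri B (array([ 0.50259651, -0.26948607,  0.05919413]), [np.float64(0.000459210251098533), np.float64(0.0013484589577112416), np.float64(0.0014916407313917068)])
ang 30.984711757352716
lin [ 1.509e+01 -6.333e+01 -5.000e-02]
tz 15.97 yaw now 15.97
```

```bash
python3 -m inch '[{"linear":[2,-6,0],"twist":[0,0,1],"jaw":0},{"linear":[4,-11.5,0],"twist":[0,0,3],"jaw":0},{"linear":[6,-17,0],"twist":[0,0,5],"jaw":0},{"linear":[8,-22.5,0],"twist":[0,0,7],"jaw":0},{"linear":[10,-28,0],"twist":[0,0,9],"jaw":0},{"linear":[12,-33.5,0],"twist":[0,0,11],"jaw":0},{"linear":[13,-39,0],"twist":[0,0,13],"jaw":0},{"linear":[14,-45,0],"twist":[0,0,15],"jaw":0},{"linear":[14.5,-51,0],"twist":[0,0,15],"jaw":0},{"linear":[15.1,-57,0],"twist":[0,0,15],"jaw":0},{"linear":[15.1,-63.3,0],"twist":[0,0,15],"jaw":0},{"linear":[15.1,-63.3,0],"twist":[0,0,15],"jaw":0}]'
python3 - <<'E'
from h import *
snap('wrist','wrist2.png');snap('side','side2.png');print(get_state()['qpos'])
E
```

```text
time_s: 2.95
tcp_pos: [0.4395, 0.3724, 0.2792]
tcp_rot: [3.141, 0.032, -0.001]
ft_force: [-0.7, -0.3, 0.1]
finger_gap: 0.0007
[ 5.83375019e-01  3.60349928e-01  1.59633336e+00 -4.19503130e-04
  1.18554635e+00  2.13677677e+00]
```

View pics/wrist2.png

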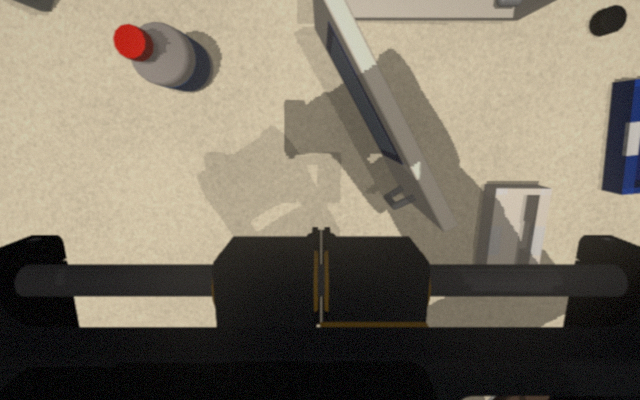

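View pics/side2.png

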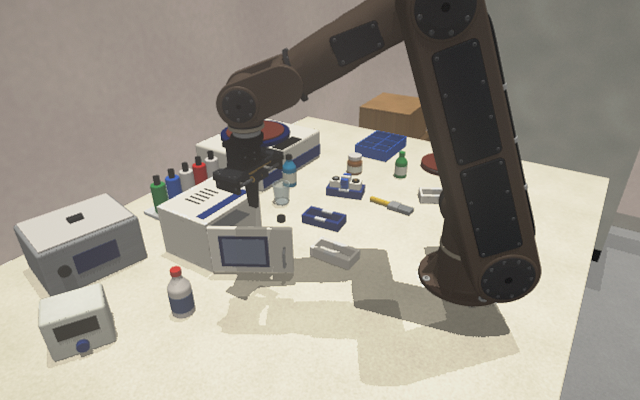

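```bash
python3 - <<'E'
from h import *
import cv2
a=cv2.imread('pics/wrist2.png')[0:250,290:500]
cv2.imwrite('pics/w2c.png',cv2.resize(a,None,fx=2.4,fy=2.4,interpolation=cv2.INTER_CUBIC))
W='wrist2.png'
for c in ((317,0),(440,232),(453,224),(345,0),(326,0)): print(c,onz(W,*c,.162))
E
```

```text
(317, 0) [0.59548902 0.37940773 0.162     ]
(440, 232) [0.41161499 0.26614022 0.162     ]
(453, 224) [0.41930062 0.25535859 0.162     ]
(345, 0) [0.59593821 0.35802054 0.162     ]
(326, 0) [0.59563339 0.37253369 0.162     ]
```

View pics/w2c.png

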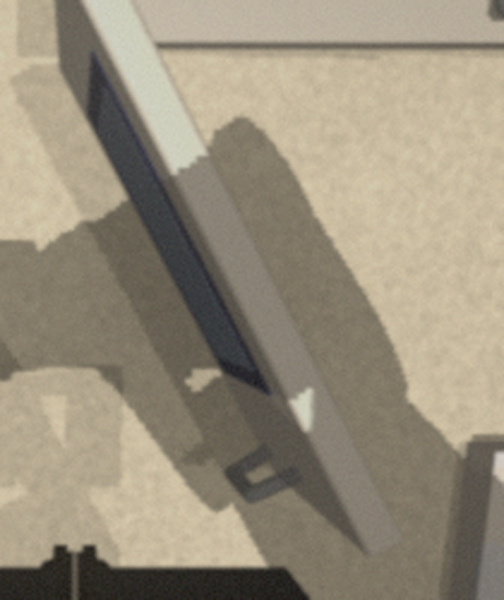

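```bash
cat > door.py <<'E'
from h import *
H=np.array([.617,.380]); phi=.02
def C(th,clear=0):
    a=phi-th   # rotation of door frame
    c,s=np.cos(a),np.sin(a); ex=np.array([c,s]); ey=np.array([-s,c])
    sup=.010*abs(np.cos(th))+.012*abs(np.sin(th))
    return H-.15*ey-ex*(.0075+sup+clear)
E
python3 - <<'E'
from door import *
p=C(1.04,.02); print(p, C(1.04),C(0)); togo([*p,.118],1.1)
s=get_state()
p0=[*p,.118]
for th in np.arange(1.04,-.01,-.08):
    print(round(th,2),end=' ');togo([*C(th),.118],pos=p0)
E
```

```text
[0.46672561 0.33805996] [0.47719293 0.3210178 ] [0.6025033  0.22968002]
lin [ 2.57  3.19 16.13]
tz -0.09 yaw now 1.01
1.04 lin [1.02 1.72 0.  ]
0.96 lin [1.5  2.82 0.  ]
0.88 lin [2.08 3.88 0.  ]
0.8 lin [2.75 4.9  0.  ]
0.72 lin [3.51 5.86 0.  ]
0.64 lin [4.35 6.77 0.  ]
0.56 lin [5.27 7.62 0.  ]
0.48 lin [6.26 8.39 0.  ]
0.4 lin [7.32 9.07 0.  ]
0.32 lin [8.44 9.67 0.  ]
0.24 lin [ 9.62 10.18  0.  ]
0.16 lin [10.84 10.58  0.  ]
0.08 lin [12.1  10.88  0.  ]
0.0 lin [13.39 11.07  0.  ]
```

```bash
python3 -m inch '[{"linear":[2.6,3.2,5],"twist":[0,0,0],"jaw":0},{"linear":[2.6,3.2,10],"twist":[0,0,0],"jaw":0},{"linear":[2.6,3.2,14.5],"twist":[0,0,0],"jaw":0},{"linear":[2.6,3.2,16.1],"twist":[0,0,0],"jaw":0},{"linear":[2.6,3.2,16.1],"twist":[0,0,0],"jaw":0}]'
python3 -m inch '[{"linear":[1,1.7,0],"twist":[0,0,0],"jaw":0},{"linear":[1.5,2.8,0],"twist":[0,0,0],"jaw":0},{"linear":[2.1,3.9,0],"twist":[0,0,0],"jaw":0},{"linear":[2.7,4.9,0],"twist":[0,0,0],"jaw":0},{"linear":[2.7,4.9,0],"twist":[0,0,0],"jaw":0}]'
python3 - <<'E'
from h import *
snap('side','side3.png')
E
```

```text
time_s: 3.68
tcp_pos: [0.4674, 0.3378, 0.1187]
tcp_rot: [3.141, 0.025, -0.001]
ft_force: [0.1, -0.1, 1.2]
finger_gap: 0.0001
time_s: 4.3
tcp_pos: [0.4952, 0.2895, 0.1187]
tcp_rot: [3.141, 0.026, 0.0]
ft_force: [-0.3, 0.0, 0.8]
finger_gap: 0.0008
```

View pics/side3.png

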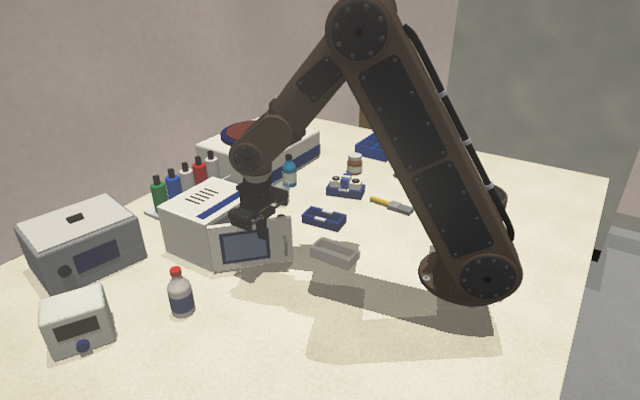

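```bash
python3 -m inch '[{"linear":[0.8,1,0],"twist":[0,0,0],"jaw":0},{"linear":[1.6,1.9,0],"twist":[0,0,0],"jaw":0},{"linear":[2.5,2.7,0],"twist":[0,0,0],"jaw":0},{"linear":[3.5,3.5,0],"twist":[0,0,0],"jaw":0},{"linear":[4.6,4.2,0],"twist":[0,0,0],"jaw":0},{"linear":[5.7,4.8,0],"twist":[0,0,0],"jaw":0},{"linear":[6.9,5.3,0],"twist":[0,0,0],"jaw":0},{"linear":[8.1,5.7,0],"twist":[0,0,0],"jaw":0},{"linear":[8.7,5.9,0],"twist":[0,0,0],"jaw":0},{"linear":[8.7,5.9,0],"twist":[0,0,0],"jaw":0}]'
python3 - <<'E'
from h import *
snap('side','side4.png');snap('scene','scene4.png');snap('wrist','wrist4.png')
E
```

```text
time_s: 5.6
tcp_pos: [0.583, 0.2326, 0.1185]
tcp_rot: [3.141, 0.027, -0.0]
ft_force: [0.3, 0.3, -0.2]
finger_gap: 0.0006
```

View pics/side4.png

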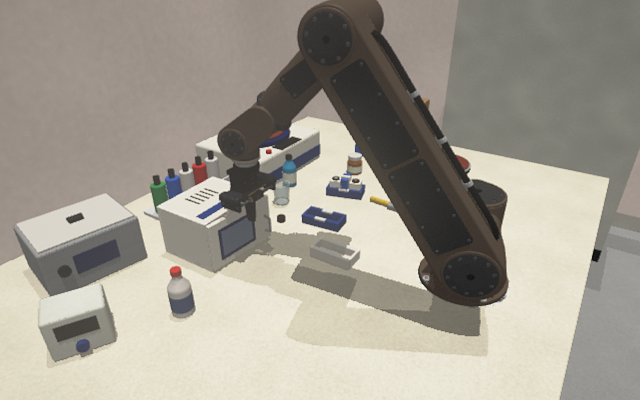

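View pics/wrist4.png

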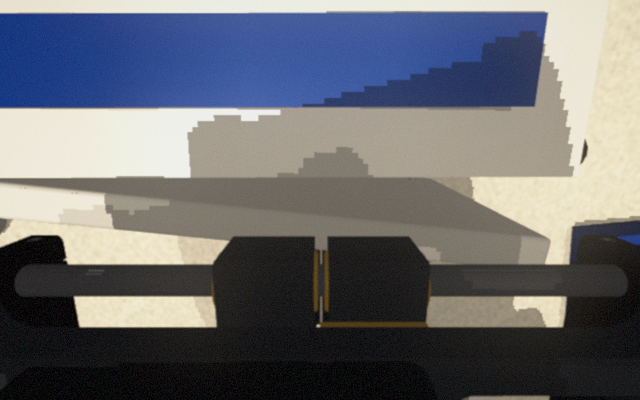

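```bash
python3 -m inch '[{"linear":[0.5,0.1,0],"twist":[0,0,0],"jaw":0},{"linear":[0.9,0.1,0],"twist":[0,0,0],"jaw":0},{"linear":[1.1,0.1,0],"twist":[0,0,0],"jaw":0}]'
python3 -m inch '[{"linear":[0.3,0,0],"twist":[0,0,0],"jaw":0}]'
python3 -m inch '[{"linear":[0.2,0,0],"twist":[0,0,0],"jaw":0}]'
python3 -m inch '[{"linear":[0.2,0,0],"twist":[0,0,0],"jaw":0}]'
```

```text
time_s: 6.12
tcp_pos: [0.5928, 0.2319, 0.1186]
tcp_rot: [3.141, 0.028, -0.004]
ft_force: [-11.9, -0.9, 8.3]
finger_gap: 0.0006
time_s: 6.25
tcp_pos: [0.595, 0.2318, 0.1187]
tcp_rot: [3.14, 0.028, -0.007]
ft_force: [-8.2, -4.2, 5.3]
finger_gap: 0.0005
time_s: 6.38
tcp_pos: [0.598, 0.2317, 0.1186]
tcp_rot: [3.14, 0.028, -0.003]
ft_force: [-4.3, -2.9, 1.6]
finger_gap: 0.0002
time_s: 6.5
tcp_pos: [0.6006, 0.2319, 0.1186]
tcp_rot: [3.141, 0.028, -0.001]
ft_force: [-0.6, -0.9, -0.6]
finger_gap: 0.0006
```

```bash
python3 -m inch '[{"linear":[0.2,0,0],"twist":[0,0,0],"jaw":0}]'
python3 -m inch '[{"linear":[0.2,0,0],"twist":[0,0,0],"jaw":0}]'
python3 - <<'E'
from h import *
snap('wrist','wrist5.png')
E
```

```text
time_s: 6.62
tcp_pos: [0.6014, 0.232, 0.1185]
tcp_rot: [3.141, 0.028, -0.006]
ft_force: [-16.3, -3.1, 9.7]
finger_gap: 0.0003
time_s: 6.75
tcp_pos: [0.6013, 0.2319, 0.1185]
tcp_rot: [3.14, 0.028, -0.013]
ft_force: [-28.5, -3.4, 17.3]
finger_gap: 0.0007
```

View pics/wrist5.png

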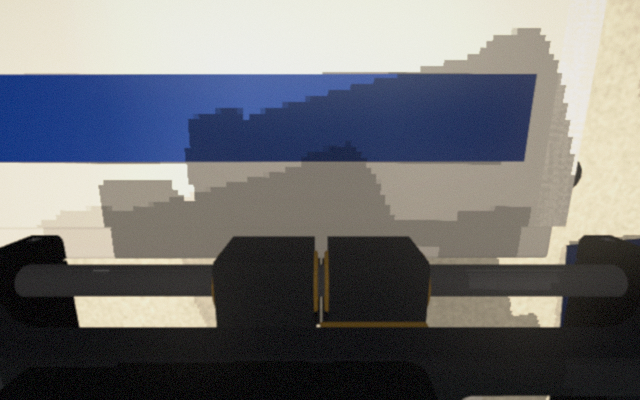

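```bash
python3 -m inch '[{"linear":[-2,0,0],"twist":[0,0,0],"jaw":0},{"linear":[-5,0,0],"twist":[0,0,0],"jaw":0},{"linear":[-7,0,-6],"twist":[0,0,0],"jaw":0},{"linear":[-7,0,-12],"twist":[0,0,0],"jaw":0},{"linear":[-7,0,-16],"twist":[0,0,0],"jaw":0},{"linear":[-7,0,-16],"twist":[0,0,0],"jaw":0}]'
python3 - <<'E'
from h import *
print(tri(('scene0.png',334.2,287),('side0.png',288.9,156.9)))
snap('wrist','wrist6.png');snap('side','side6.png')
togo([.48,-.276,.25],16.4)
E
```

```text
time_s: 7.55
tcp_pos: [0.5359, 0.2315, 0.2819]
tcp_rot: [-3.14, -0.028, -0.01]
ft_force: [0.3, 0.3, -1.0]
finger_gap: 0.0004
(array([ 0.76685303, -0.20190115,  0.12111618]), [np.float64(0.000999379154163547), np.float64(0.0009993791541632819)])
lin [-6.37 50.59  2.82]
tz -15.39 yaw now 1.01
```

View pics/wrist6.png

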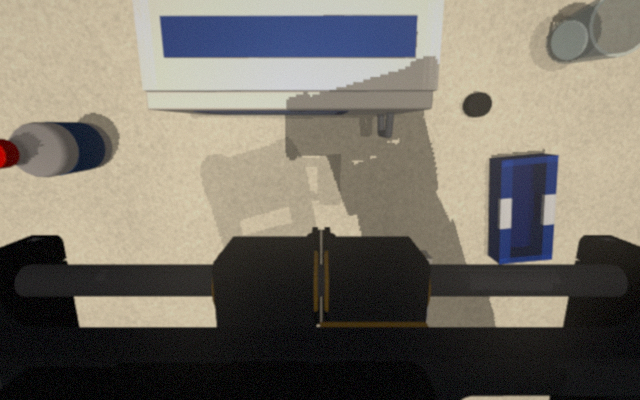

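View pics/side6.png

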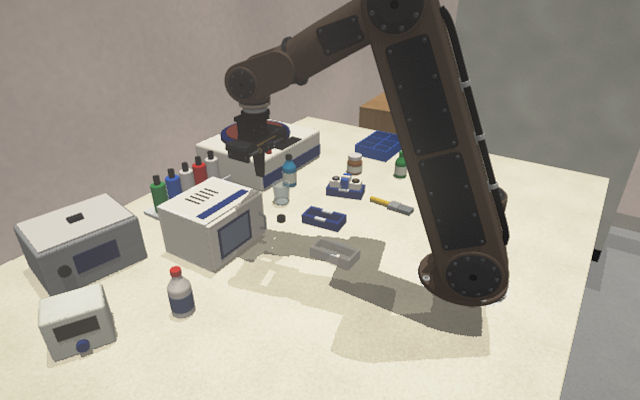

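Wrist6 shows the door flat and parallel against the dryer front (edges at rows 92–110, x 148–435); it stayed shut after I backed off. Suspension is 22 cm beyond the cassette, well clear. On to the cassette.

```bash
python3 -m inch '[{"linear":[-1,5,0],"twist":[0,0,-2],"jaw":3},{"linear":[-1.5,11,0],"twist":[0,0,-4],"jaw":6},{"linear":[-2,17,0],"twist":[0,0,-6],"jaw":9.2},{"linear":[-2.5,23,0],"twist":[0,0,-8],"jaw":9.2},{"linear":[-3,29,0],"twist":[0,0,-10],"jaw":9.2},{"linear":[-4,35,1],"twist":[0,0,-12],"jaw":9.2},{"linear":[-5,41,2],"twist":[0,0,-14],"jaw":9.2},{"linear":[-6,46.5,2.8],"twist":[0,0,-15.4],"jaw":9.2},{"linear":[-6.4,50.6,2.8],"twist":[0,0,-15.4],"jaw":9.2},{"linear":[-6.4,50.6,2.8],"twist":[0,0,-15.4],"jaw":9.2},{"linear":[-6.4,50.6,2.8],"twist":[0,0,-15.4],"jaw":9.2}]'
python3 - <<'E'
from h import *
snap('wrist','wrist7.png')
E
```

```text
time_s: 9.02
tcp_pos: [0.4794, -0.2754, 0.2495]
tcp_rot: [-3.108, -0.448, 0.002]
ft_force: [-0.4, -0.2, 0.2]
finger_gap: 0.0917
```

View pics/wrist7.png

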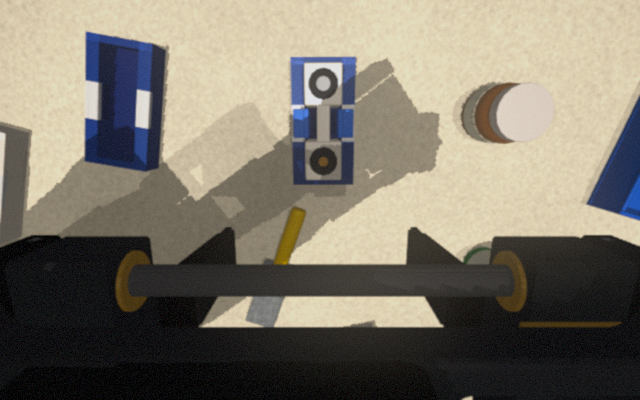

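```bash
python3 - <<'E'
from h import *
W='wrist7.png'
a=onz(W,322.8,83.5,.064);b=onz(W,322.8,161,.064);m=(a+b)/2
print(a,b,m,np.linalg.norm(a-b))
ang=np.degrees(np.arctan2(*(a-b)[1::-1]));print(ang)
togo([m[0],m[1],.044],ang)
g=onz(W,298,210,.01);print('brush tip',g)
E
```

```text
[ 0.57845746 -0.24711702  0.064     ] [ 0.50440949 -0.26903633  0.064     ] [ 0.54143347 -0.25807668  0.064     ] 0.07722407156256077
16.489546731791343
lin [ 6.43  0.15 20.58]
tz -0.04 yaw now 16.44
brush tip [ 0.4309748  -0.25860859  0.01      ]
```

```bash
python3 -m inch '[{"linear":[4,0.1,4],"twist":[0,0,0],"jaw":9.5},{"linear":[6.4,0.1,9],"twist":[0,0,0],"jaw":9.5},{"linear":[6.4,0.1,12],"twist":[0,0,0],"jaw":9.5},{"linear":[6.4,0.1,15],"twist":[0,0,0],"jaw":9.5},{"linear":[6.4,0.1,18],"twist":[0,0,0],"jaw":9.5},{"linear":[6.4,0.1,20.4],"twist":[0,0,0],"jaw":9.5},{"linear":[6.4,0.1,20.4],"twist":[0,0,0],"jaw":9.5},{"linear":[6.4,0.1,20.4],"twist":[0,0,0],"jaw":9.5}]'
python3 - <<'E'
from h import *
snap('wrist','wrist8.png');snap('side','side8.png');snap('scene','scene8.png')
a=cv2.imread('pics/side8.png')[140:240,280:420];b=cv2.imread('pics/scene8.png')[200:320,190:350]
cv2.imwrite('pics/side8c.png',cv2.resize(a,None,fx=5,fy=5,interpolation=2));cv2.imwrite('pics/scene8c.png',cv2.resize(b,None,fx=5,fy=5,interpolation=2))
togo([.5414,-.2581,.046],16.4)
E
```

```text
time_s: 10.07
tcp_pos: [0.5419, -0.2585, 0.0475]
tcp_rot: [3.109, 0.45, 0.001]
ft_force: [-0.5, -0.3, 0.1]
finger_gap: 0.0949
lin [-0.02 -0.09  0.18]
tz 0.03 yaw now 16.43
```

View pics/side8c.png

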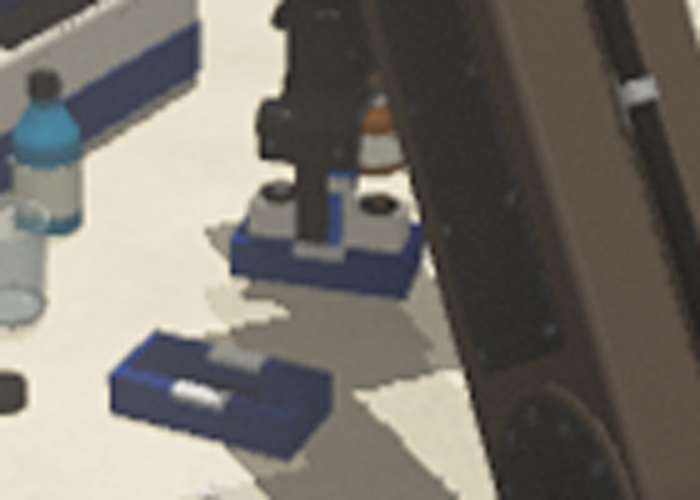

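View pics/scene8c.png

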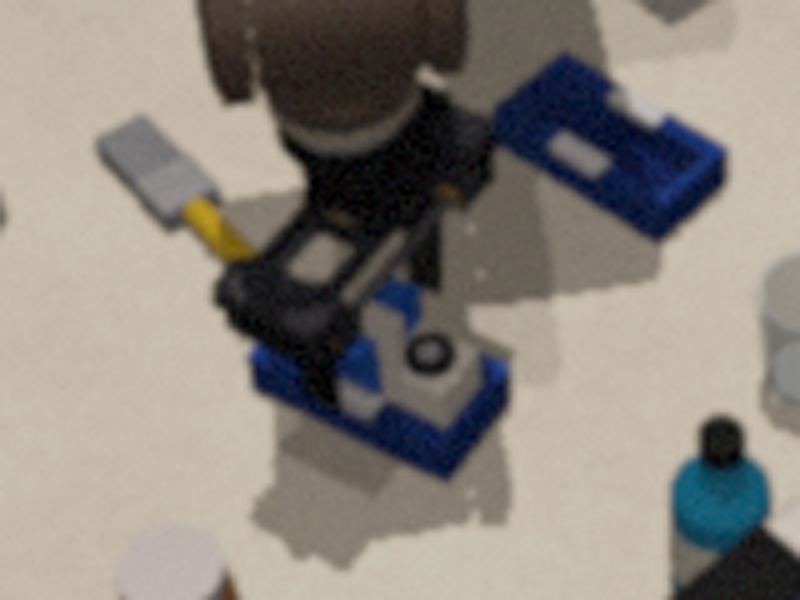

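View pics/wrist8.png

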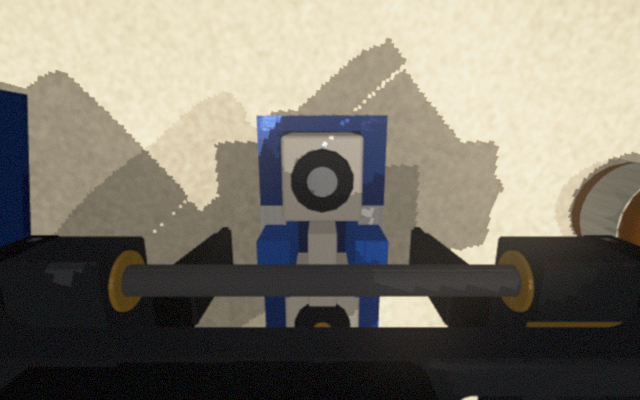

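```bash
python3 -m inch '[{"linear":[0,0,0.2],"twist":[0,0,0],"jaw":7},{"linear":[0,0,0.2],"twist":[0,0,0],"jaw":6},{"linear":[0,0,0.2],"twist":[0,0,0],"jaw":5},{"linear":[0,0,0.2],"twist":[0,0,0],"jaw":4},{"linear":[0,0,0.2],"twist":[0,0,0],"jaw":3.5},{"linear":[0,0,0.2],"twist":[0,0,0],"jaw":3.5},{"linear":[0,0,0.2],"twist":[0,0,0],"jaw":3.5},{"linear":[0,0,0.2],"twist":[0,0,0],"jaw":3.5}]' 25
python3 - <<'E'
from h import *
snap('wrist','wrist9.png');s=get_state();print(s['ft_force'],s['torque'],s['finger_gap'])
E
```

```text
time_s: 11.22
tcp_pos: [0.5414, -0.2592, 0.0449]
tcp_rot: [3.109, 0.448, 0.001]
ft_force: [-1.9, -1.1, 5.9]
finger_gap: 0.0423
[-1.01646297 -0.55526329  4.6977438 ] [-0.10127244  0.32202597  0.02128041] 0.04230866669872751
```

View pics/wrist9.png

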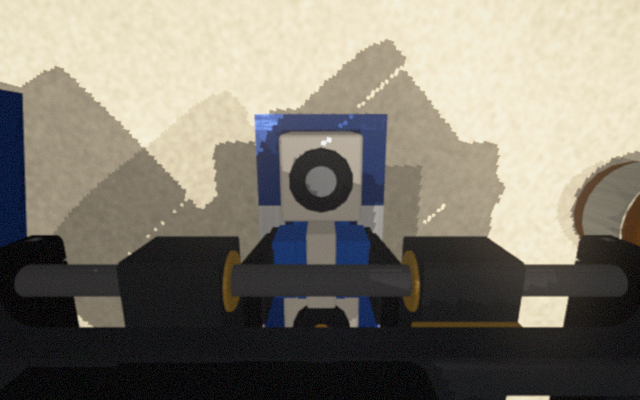

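```bash
python3 -m inch '[{"linear":[0,0,-0.3],"twist":[0,0,0],"jaw":3.5},{"linear":[0,0,-0.6],"twist":[0,0,0],"jaw":3.5},{"linear":[0,0,-1],"twist":[0,0,0],"jaw":3.5},{"linear":[0,0,-1.4],"twist":[0,0,0],"jaw":3.5},{"linear":[0,0,-1.4],"twist":[0,0,0],"jaw":3.5}]' 30
python3 - <<'E'
from h import *
snap('side','side10.png');snap('wrist','wrist10.png')
cv2.imwrite('pics/side10c.png',cv2.resize(cv2.imread('pics/side10.png')[130:240,280:420],None,fx=5,fy=5,interpolation=2))
E
```

```text
time_s: 11.9
tcp_pos: [0.5415, -0.259, 0.059]
tcp_rot: [3.109, 0.448, 0.001]
ft_force: [0.2, -0.4, -2.9]
finger_gap: 0.0418
```

View pics/side10c.png

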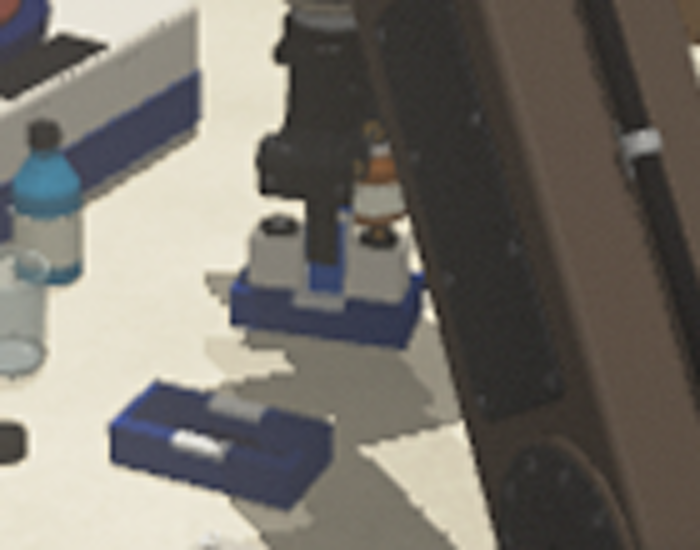

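The cassette has come up 14 mm, with about 2.9 N of weight on the wrist. I'll lift it the rest of the way.

```bash
python3 -m inch '[{"linear":[0,0,-1],"twist":[0,0,0],"jaw":3.5},{"linear":[0,0,-2],"twist":[0,0,0],"jaw":3.5},{"linear":[0,0,-3.5],"twist":[0,0,0],"jaw":3.5},{"linear":[0,0,-5],"twist":[0,0,0],"jaw":3.5},{"linear":[0,0,-6.5],"twist":[0,0,0],"jaw":3.5},{"linear":[0,0,-8],"twist":[0,0,0],"jaw":3.5},{"linear":[0,0,-9.5],"twist":[0,0,0],"jaw":3.5},{"linear":[0,0,-11],"twist":[0,0,0],"jaw":3.5},{"linear":[0,0,-12],"twist":[0,0,0],"jaw":3.5},{"linear":[0,0,-12],"twist":[0,0,0],"jaw":3.5},{"linear":[0,0,-12],"twist":[0,0,0],"jaw":3.5},{"linear":[0,0,-12],"twist":[0,0,0],"jaw":3.5}]'
python3 - <<'E'
from h import *
for n in('side','wrist','scene'): snap(n,n+'11.png')
print(get_state()['qd'])
cv2.imwrite('pics/side11c.png',cv2.resize(cv2.imread('pics/side11.png')[100:250,200:420],None,fx=3.6,fy=3.6,interpolation=2))
E
```

```text
time_s: 13.5
tcp_pos: [0.5412, -0.2589, 0.178]
tcp_rot: [-3.109, -0.448, 0.001]
ft_force: [-0.4, -0.4, -2.9]
finger_gap: 0.0417
[ 0.00105341 -0.00220539 -0.00121746 -0.00115126  0.00022843  0.00125398]
```

View pics/side11c.png

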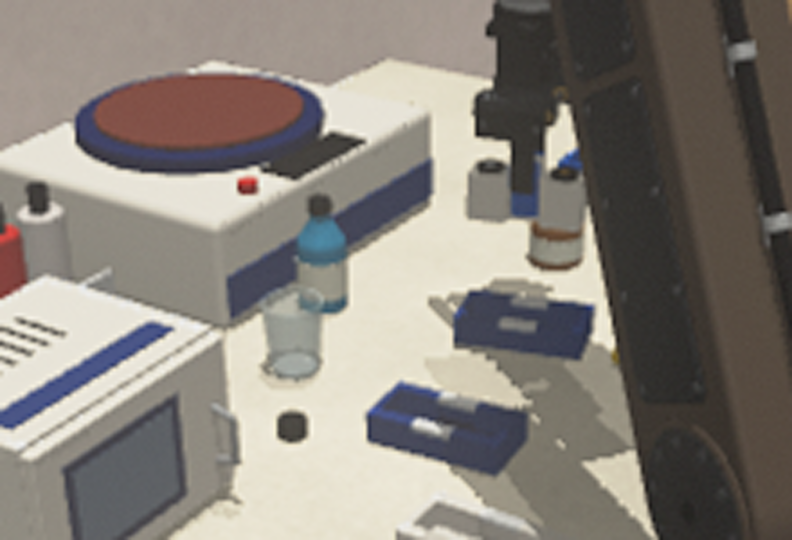

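View pics/wrist11.png

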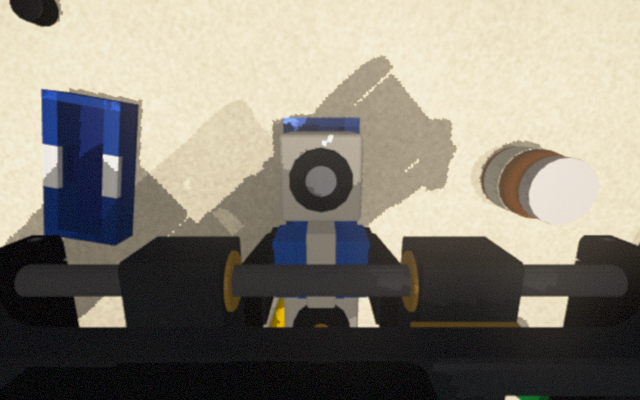

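View pics/scene11.png

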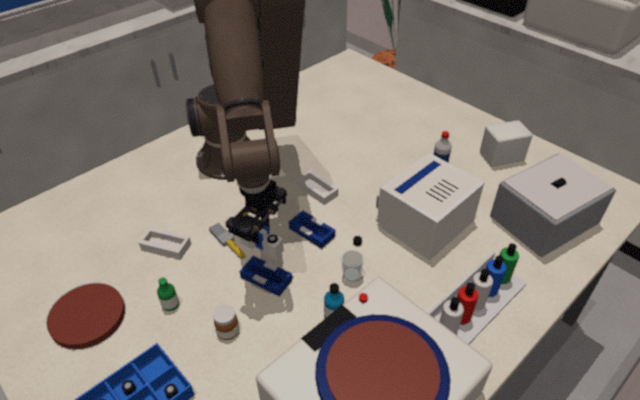

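The cassette is out of its dock. Its disc sits at the same wrist pixel, (320,180), as before the lift, so it hasn't slipped or tilted. The dryer is still shut and the bystanders have not moved.

```bash
python3 -c "
from bench import *
print(finish_job()); s=get_state(); print(s['tcp_pos'],s['finger_gap'],s['ft_force'],s['time_s'])"
```

```text
the job is handed in; nothing more can be done
None
the job is handed in; nothing more can be done
```

The dryer door is shut on its catch, and the cassette is out of its dock, held by its squeezed catches. I handed the job in at about 13.7 s, and no verdict was reported.

- **Door:** It resisted with up to about 12 N and then gave way. After that it sat against the firm stop, where I pressed with about 33 N in total. It stayed shut in every later picture.
- **Cassette:** I pinched both catches with 25 N, then 30 N for the lift. The jaws read 42 mm against the 44 mm expected; I put this down to give in the grip. I lifted it straight up by about 13 cm.
- **Last checks:**
    - The underside is about 139 mm above the bench, worked out from the lift.
    - The wrist carries about 2.9 N, which fits the cassette's weight.
    - The arm is still, and the cassette's disc sits at the same place in the wrist picture as before the lift, so I saw no slip or tilt.
    - The dock is empty, and by eye nothing else on the bench has moved.
- **Disagreement:** Heights found from two views came out about 3–9 mm low, so I used the given heights to place things.

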